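# Hold the spring phone clamp open at the red marker

### The job

My phone goes into the spring clamp of the white dock, but the roll of tape parked on the dock's post is in the way: lift the roll off the post and lay it flat in the round dish of the wooden spoon rest. Then pull the clamp's spring jaw out by its blue grip until the yellow pointer stands at the middle of the red marker, and finish while still holding it there, since it springs back if let go. Leave the red marker, ashtray, hand warmer case, vitamin tube and peg board strip where they are.

Things in the scene. Friction and masses are not known exactly. Their poses are not given: they have to be found in the camera images.
- dock: White plastic phone dock, fixed to the nightstand, base plate 220 (along its x) x 150 (y) x 12 mm high. Origin: centre of the underside; z up. The spring jaw is pulled out along the dock's -x axis (roughly towards the robot). A fixed jaw 33 mm high stands at its +x end.
- post_top (a point): Centre of the top of the upright aluminium post of the dock, 74 mm above the nightstand, 18 mm diameter, at 71 mm to -x and 28 mm to +y from the dock's origin. The roll sits on a collar round its foot, 20 mm above the nightstand, and comes off straight up.
- roll: Loose roll of skin-coloured tape, a stiff ring, 58 mm outer and 27 mm inner diameter, 44 mm high, 60 g, at the start upright on the post with its underside 20 mm and its top 64 mm above the nightstand. Origin: centre of its underside, z along its axis.
- roll_center (a point): Centre of the tape roll, on its axis, half-way up (22 mm above its underside). Fingers have most room on the roll's sides along the dock's y axis; its +x side is close to the spring jaw.
- spoon_rest: Loose wooden spoon rest, 250 g: a round shallow dish of 132 mm outer diameter with a 10 mm high rim, flat inner floor 5 mm above the nightstand and about 110 mm across, and a flat tongue 34 mm wide that reaches out to -x of its own frame. Origin: centre of the dish's underside.
- rest_floor (a point): Centre of the inner floor of the spoon rest's dish, 5 mm above the nightstand.
- jaw: Grey spring jaw of the dock, 80 mm (along x) x 66 mm (y), its slab from 13 to 33 mm above the nightstand. It slides only along the dock's -x axis, from 0 (rest, against the stop) to 80 mm; its axes are parallel to the dock's and its origin lies at nightstand height. A spring pulls it back to rest with about 4 N at rest, rising by 0.8 N per 10 mm to about 10 N. While the roll is on the post the jaw is blocked at about 25 mm.
- jaw_grip (a point): Point to take the blue upright grip block on the spring jaw: the block is 22 mm along the dock's x, 16 mm along y, from 33 to 67 mm above the nightstand, and this point lies on its vertical centre line 52 mm above the nightstand. Fingers have room on all its sides above the slab (above 33 mm).
- pointer_tip (a point): Middle of the yellow pointer, a 4 mm wide bar on the -y side of the spring jaw; it moves with the jaw, just above the red marker's strip.
- marker_center (a point): Centre of the red marker, a flat red band 10 mm long along the dock's x, lying on the dock's -y edge strip. Do not shift it; it sits where it was set, differently each time: the jaw must be pulled 40 to 68 mm for the pointer to be at its middle. The distance to pull is the offset from pointer_tip to marker_center along the dock's -x.
- ashtray: Empty brown ceramic ashtray, 108 mm diameter, 34 mm high. Origin: centre of its underside. Not to be disturbed.
- warmer_case: Silver aluminium hand warmer case, 100 x 66 x 24 mm. Origin: centre of its underside. Not to be disturbed.
- vitamin_tube: Clear plastic vitamin tube standing upright, 31 mm diameter, 101 mm high. Origin: centre of its underside. Not to be disturbed.
- peg_strip: White plastic peg board strip lying flat with pegs up, 300 x 42 mm, 29 mm high. Origin: centre of its underside. Not to be disturbed.

How it is judged:
By the outcome, as a careful person would: the job done as asked, in the order asked, and still so for the second after the job is handed in, while the arm keeps its last pose, push and grip.
It also fails if it takes over 48 s, if anything falls off the work surface, if the arm or the gripper's body presses on something with over 40 N, if the wrist force passes 120 N, or if a joint passes its speed limit or range.

### The arm

A 6-joint arm with a two-finger parallel gripper is mounted at the origin on the work surface. World frame = base frame: x ahead of the robot, y to its left, z up, the work surface at z = 0. Lengths are in mm, angles in rad, forces in N, time in s.
With the tool pointing down it reaches from about 400 to 925 mm from the base axis. Payload 12.5 kg.
Tool frame: the origin (TCP) lies between the finger pads; the fingertips stand 17 mm ahead of it and the grasp point (between the pads) lies 2 mm behind it; z points along the fingers, y is the line along which they close (so a half turn about z gives the same grasp; the last joint's range is limited). The gripper opens to 95 mm and grips with 3 to 60 N. Pads are 20 mm wide; open, the fingers measure 119 mm over their backs; the gripper's body (75 mm by 180 mm) begins 59 mm behind the grasp point.
Start: joints at [1.217, 0.491, 1.559, -0, 1.092, -0.106], TCP at [153.276, 605.93, 231.661] pointing down, gripper open.
Joint ranges: [-3.1, 3.1], [-0.84, 2.19], [0.05, 2.79], [-1.13, 4.28], [0.06, 2.93], [-2.69, 2.69]. Speed limits (rad/s): [2.22, 2.22, 2.79, 3.14, 3.14, 3.14].

### API

Orientations are given as [roll, pitch, yaw] about the fixed x, y, z axes, in that order (R = Rz(yaw) Ry(pitch) Rx(roll)).
In Python, from plant import ctrl gives the robot as it stands.
- The arm moves only by the tool play_rows, never from a script. Its arguments are lists of equal length, an entry for each row: "offset": the shift along the tool's x, y, z each as a share of 500 mm, from -1 to 1, a list of three; "dr": the turn, a rotation vector about the tool's x, y, z each as a share of 45 degrees, from -1 to 1, a list of three; "fingers": the closure, from 0 (fully open) to 1 (shut). A call has 1 to 10 rows; each row is the pose to reach, as a shift and turn from the pose commanded when the call began, along the tool's axes at that moment; what a row does not reach only later rows make up. A row lasts 1/8 s, in which the tool goes at most 62.5 mm and 10.7 degrees, less where a joint would pass 70% of its speed; a pose out of reach is approached as far as the arm can. A call with a number of a shift or a turn outside -1 to 1 is refused whole. A call with a gripper value outside its range is refused whole. The fingers move at their own pace and stop on an object; "grip_force" is the grip in N (left out, the last holds). Time passes only in rows, so rows that repeat a pose let the fingers close. It gives the time, the measured TCP pose, the force, the opening and the grip force at its end, in the units of the state.
- ctrl.observe(): the state, without advancing time (a new reading comes with each control period).
- ctrl.get_image(name): name is "side" or "top" or "wrist"; returns the picture (384x512x3 uint8, red, green, blue); there is no depth.
- ctrl.camera_params(name): a dict with "fovy" (degrees; the focal length in pixels is half the picture's height over the tangent of half this angle, whatever the lens; pixels are square), "cx", "cy" (the principal point, pixels), "dist_coeffs" ([k1, k2, p1, p2, k3] as OpenCV has them; the pictures are not rectified), "R" (3x3) and "t" (3): a world point X has camera coordinates R X + t. Camera axes: x right, y down, z forward; pixel columns grow to the right and rows downward; lengths in mm; the calibration is good to about 2 mm. A picture is of the moment at which its call begins: read the wrist's pose just before it. camera_params takes no time and is no camera call; for the wrist camera it gives the pose at the moment of the call.
- ctrl.hand_in(): hands the job in; it is judged then, once.
The state is a dict: "t": time; "qpos": joint angles; "dq": joint speeds; "effort": joint torques, N m; "tool_pos": TCP position; "eef_rot": TCP orientation; "wrist_force": force on the tool from outside, world axes, zero at the start; "ft_torque": the same for the moment, N m; "grip_width": finger opening in mm; "grasp_force": force on a finger pad.
Only numpy, scipy, OpenCV 4.12 (cv2) and the standard library are available. Lean on these libraries where they do the work, as an engineer would, in place of code of your own. Each camera call takes 0.05 s, during which the arm holds its last target. There are 200 camera calls.

## Working session

There is one attempt and no reset: what is moved stays moved. The work goes in short steps, Python scripts to look and compute and a tool call to move; the robot and the scene stay as the last step left them, time stands still between calls to the robot, and variables do not carry over. Pictures are saved under pics/ and viewed, at most 10 in all, crops included, and the job is handed in when it is done.

Besides the shell and the picture viewer there is one more tool, called as name(argument=value, ...) on one line, values as JSON. play_rows: Moves the arm, as the interface text tells. Shift numbers are shares of 500 mm and turn numbers shares of 45 degrees, none past 1 either way. Its arguments: {"type":"object","properties":{"offset":{"type":"array","items":{"type":"array","items":{"type":"number"}}},"dr":{"type":"array","items":{"type":"array","items":{"type":"number"}}},"fingers":{"type":"array","items":{"type":"number"}},"grip_force":{"type":"number"}},"required":["offset","dr","fingers"]}

```bash
mkdir -p pics; ls
python3 - <<'E'
from plant import ctrl
import cv2,json
for n in("top","side"):
    p=ctrl.camera_params(n); print(n,{k:(v.tolist() if hasattr(v,'tolist') else v) for k,v in p.items()})
    cv2.imwrite(f'pics/{n}0.png',ctrl.get_image(n)[:,:,::-1])
print(ctrl.observe())
E
```

```text
pics
top {'fovy': 42.89505599023294, 'cx': 261.59306522529243, 'cy': 188.46198145458942, 'dist_coeffs': [-0.01829466562718748, 0.0, 0.0, 0.0, 0.0], 'R': [[0.0169550062390607, -0.9998484967720785, 0.003938434466636113], [-0.9945751650231711, -0.01726963655524429, -0.10257680426091323], [0.10262927887579329, -0.00217787875336086, -0.9947172904708002]], 't': [138.65778000465252, 501.858014783128, 1309.999006436681]}
side {'fovy': 42.62824597199873, 'cx': 249.61599875450997, 'cy': 197.06908775174853, 'dist_coeffs': [-0.09182037597381186, 0.0, 0.0, 0.0, 0.0], 'R': [[0.7779234415975799, -0.628017725938885, -0.020708812605465227], [-0.44160449937958407, -0.5229743579066853, -0.7290290029208697], [0.4470129585825043, 0.576273855800037, -0.684169465834799]], 't': [-290.805279374892, 348.4232859399333, 1061.3331807364568]}
{'t': 0.1, 'qpos': array([ 1.21739455e+00,  4.91487646e-01,  1.55937782e+00, -1.27832454e-05,
        1.09169156e+00, -1.05614008e-01]), 'dq': array([-2.51354530e-03, -2.86217657e-04, -4.26610291e-03, -9.45096306e-05,
        5.22270280e-04, -8.03600606e-04]), 'effort': array([ 2.53148864e-03, -6.13621259e+01, -2.58603466e+01,  6.94235321e-02,
        4.70503885e-02, -9.02346119e-05]), 'tool_pos': array([153.21009955, 605.73299074, 231.13108405]), 'eef_rot': array([-3.14063246e+00, -9.03868498e-05,  2.89381074e+00]), 'wrist_force': array([-0.11958435, -0.0127829 , -0.594468  ]), 'ft_torque': array([-0.01669083, -0.02221826, -0.08642863]), 'grasp_force': 0.0, 'grip_width': 95.26393985226149}
```

View pics/top0.png

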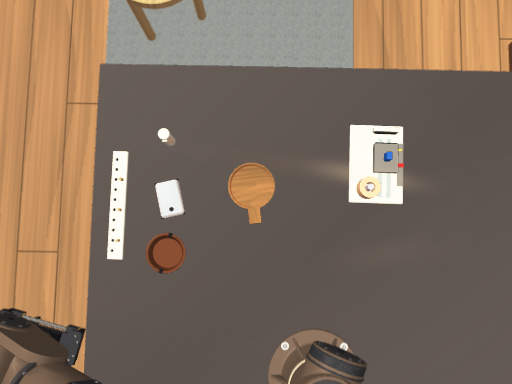

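View pics/side0.png

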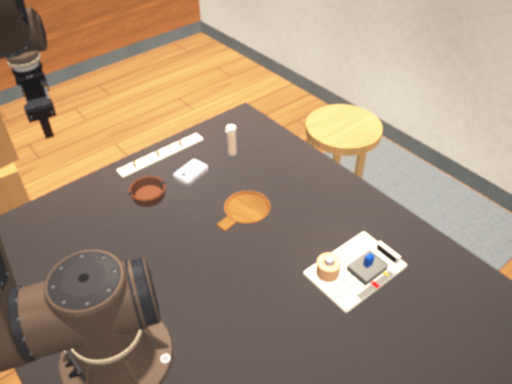

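The top view shows the dock with the roll at about (370,187), the blue grip at (388,156), the yellow pointer at (401,150) and the red marker at (401,165). The dish is at (251,186). The side view agrees with this. Next I'll measure positions.

```bash
cat > h.py <<'E'
import numpy as np,cv2
from plant import ctrl
def K(p,h=384):
    f=h/2/np.tan(np.radians(p['fovy'])/2)
    return np.array([[f,0,p['cx']],[0,f,p['cy']],[0,0,1.]])
def ray(p,uv,z):
    u=cv2.undistortPoints(np.array(uv,float).reshape(-1,1,2),K(p),np.array(p['dist_coeffs'])).reshape(-1,2)
    R=np.array(p['R']);C=-R.T@np.array(p['t']);d=np.c_[u,np.ones(len(u))]@R
    return C+d*((z-C[2])/d[:,2])[:,None]
def proj(p,X):
    return cv2.projectPoints(np.array(X,float).reshape(-1,1,3),cv2.Rodrigues(np.array(p['R']))[0],np.array(p['t']),K(p),np.array(p['dist_coeffs']))[0].reshape(-1,2)
def mask(im,lo,hi,roi=None):
    m=cv2.inRange(cv2.cvtColor(im,cv2.COLOR_RGB2HSV),np.array(lo),np.array(hi))
    if roi:
        z=np.zeros_like(m);a,b,c,d=roi;z[b:d,a:c]=m[b:d,a:c];m=z
    return m
def cen(m):
    n,l,s,c=cv2.connectedComponentsWithStats(m)
    i=1+np.argmax(s[1:,4]);return c[i],s[i]
E
python3 - <<'E'
from h import *
im=ctrl.get_image("top");p=ctrl.camera_params("top")
D=(335,110,420,215)
for n,lo,hi,z in(("red",(0,150,120),(6,255,255),13),("yel",(24,130,120),(35,255,255),15),("blue",(105,130,60),(130,255,255),60)):
    c,s=cen(mask(im,lo,hi,D));print(n,c,s,ray(p,[c],z)[0].round(1))
w=mask(im,(0,0,165),(180,60,255),D)
r=cv2.minAreaRect(cv2.findNonZero(w));b=cv2.boxPoints(r);print(r,ray(p,b,12).round(1).tolist())
m=mask(im,(5,90,60),(25,255,255),(220,155,285,230))
cs=max(cv2.findContours(m,0,1)[0],key=cv2.contourArea)
W=ray(p,cs.reshape(-1,2),10)[:,:2]
c=W.mean(0)
for _ in range(20):
    k=W[abs(np.linalg.norm(W-c,axis=1)-66)<5]
    A=np.c_[2*k,np.ones(len(k))];s=np.linalg.lstsq(A,(k**2).sum(1),rcond=None)[0];c=s[:2]
print('dish',c,np.sqrt(s[2]+c@c),len(k),len(W))
m=mask(im,(8,50,120),(24,200,255),(350,170,388,204));c,s=cen(m);print('roll',c,s,ray(p,[c],64)[0].round(1))
E
```

```text
red [400.36842105 164.89473684] [398 163   6   4  19] [ 573.2 -237.3   13. ]
yel [400.  149.5] [399 149   3   2   6] [ 616.2 -236.3   15. ]
blue [387.57575758 156.10606061] [384 152   8   9  66] [ 589.1 -189.6   60. ]
((375.5, 164.0), (78.0, 53.0), 90.0) [[683.8, -94.7, 12.0], [686.7, -243.7, 12.0], [467.2, -240.8, 12.0], [464.7, -94.3, 12.0]]
dish [508.83650585 176.63187018] 64.41680574048794 126 163
roll [367.99728261 187.5951087 ] [356 177  25  22 368] [ 502.7 -135.5   64. ]
```

play_rows(offset=[[-0.858,-0.724,0],[-0.858,-0.724,0],[-0.858,-0.724,0],[-0.858,-0.724,0],[-0.858,-0.724,0],[-0.858,-0.724,0],[-0.858,-0.724,0],[-0.858,-0.724,0],[-0.858,-0.724,0],[-0.858,-0.724,0]], dr=[[0,0,-0.315],[0,0,-0.315],[0,0,-0.315],[0,0,-0.315],[0,0,-0.315],[0,0,-0.315],[0,0,-0.315],[0,0,-0.315],[0,0,-0.315],[0,0,-0.315]], fingers=[0,0,0,0,0,0,0,0,0,0])

```text
t: 1.4
tool_pos: [482.2, 146.7, 231.3]
eef_rot: [-3.141, 0.0, 3.136]
wrist_force: [-0.1, 0.5, -0.4]
grip_width: 95.0
grasp_force: 0.0
```

play_rows(offset=[[-0.05,-0.6,0],[-0.05,-0.6,0],[-0.05,-0.6,0],[-0.05,-0.6,0],[-0.05,-0.6,0],[-0.05,-0.6,0],[-0.05,-0.6,0],[-0.05,-0.6,0]], dr=[[0,0,0],[0,0,0],[0,0,0],[0,0,0],[0,0,0],[0,0,0],[0,0,0],[0,0,0]], fingers=[0,0,0,0,0,0,0,0])

```text
t: 2.4
tool_pos: [505.2, -148.7, 231.7]
eef_rot: [3.141, -0.0, -3.14]
wrist_force: [-0.7, 0.3, -0.3]
grip_width: 95.2
grasp_force: 0.0
```

Run:
```python
from h import *
p=ctrl.camera_params("wrist");im=ctrl.get_image("wrist")
cv2.imwrite('pics/w1.png',im[:,:,::-1])
print(p); print(ctrl.observe()['tool_pos'],ctrl.observe()['qpos'])
```

```text
{'fovy': 63.34231287432755, 'cx': 257.8062941816252, 'cy': 189.3300028012277, 'dist_coeffs': array([-0.01742081,  0.        ,  0.        ,  0.        ,  0.        ]), 'R': array([[-2.25125139e-03,  9.99997053e-01,  9.09304373e-04],
       [ 9.64043650e-01,  1.92867453e-03,  2.65736940e-01],
       [ 2.65734403e-01,  1.47484976e-03, -9.64045150e-01]]), 't': array([ 149.74481843, -515.88049042,  255.60169902])}
[ 505.30542626 -148.80961868  231.71833358] [-4.11923327e-01  3.51796895e-01  1.79802456e+00  2.26609384e-04
  9.91796061e-01 -1.98431856e+00]
```

View pics/w1.png

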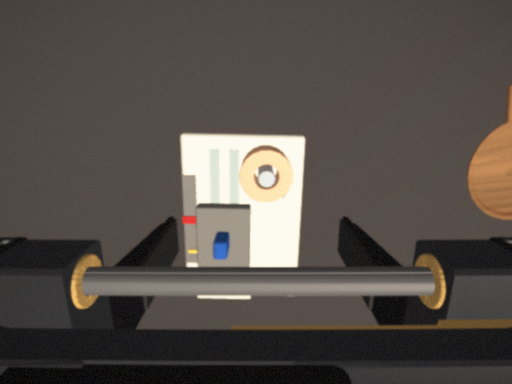

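The wrist view shows the roll at (267,176), the post top at (266,180), the red marker at (189,219), the pointer at (192,252) and the blue grip at (221,246).

Run:
```python
from h import *
p=ctrl.camera_params("wrist");im=ctrl.get_image("wrist")
for n,lo,hi,z,roi in(("red",(0,150,100),(6,255,255),13,(175,200,205,235)),("yel",(22,120,100),(35,255,255),15,(180,240,200,260)),("blue",(105,130,40),(130,255,255),67,(205,225,235,265)),("post",(0,0,120),(180,45,255),74,(255,168,277,190))):
    c,s=cen(mask(im,lo,hi,roi));print(n,c,s,ray(p,[c],z)[0].round(1))
m=mask(im,(8,60,120),(24,200,255),(232,145,300,210))
cs=max(cv2.findContours(m,0,1)[0],key=cv2.contourArea)
c,r=cv2.minEnclosingCircle(cs);print('roll',c,r,cv2.boundingRect(cs),ray(p,[c],64))
w=mask(im,(0,0,120),(180,70,255),(170,120,320,270))
E=[]
for y in range(145,260,5):
    x=np.flatnonzero(w[y]);E.append([x[0],y,x[-1],y])
E=np.array(E);
for q in(E[:,:2],E[:,2:]):
    X=ray(p,q,12);f=np.polyfit(X[:,0],X[:,1],1);print('edge slope',f, np.abs(X[:,1]-np.polyval(f,X[:,0])).max(), X[:,1].mean())
T=[[x,np.flatnonzero(w[:,x])[0]] for x in range(190,300,5)]
X=ray(p,T,12);print(np.polyfit(X[:,1],X[:,0],1),X[:,0].mean())
```

```text
red [188.70707071 219.29292929] [182 216  14   8  99] [ 571.6 -236.3   13. ]
yel [192.34782609 251.04347826] [189 250   8   3  23] [ 614.8 -233.6   15. ]
blue [220.94894895 245.64264264] [214 233  15  26 333] [ 582.  -189.6   67. ]
post [265.95384615 176.22461538] [255 168  22  20 325] [ 501.2 -140.5   74. ]
roll (266.5, 172.87254333496094) 28.410120010375977 (239, 145, 53, 57) [[ 499.94782033 -139.68673307   64.        ]]
edge slope [ 1.49944333e-03 -2.41866786e+02] 14.978257930538177 -241.04574965657662
edge slope [-1.7434290e-02 -8.4309573e+01] 0.5827627365219996 -93.8504390999578
[1.95262780e-02 4.67424582e+02] 464.1655659768885
```

play_rows(offset=[[0.005,0.018,0],[0.005,0.018,0.12],[0.005,0.018,0.24],[0.005,0.018,0.34],[0.005,0.018,0.371],[0.005,0.018,0.371],[0.005,0.018,0.371],[0.005,0.018,0.371],[0.005,0.018,0.371],[0.005,0.018,0.371]], dr=[[0,0,0.023],[0,0,0.023],[0,0,0.023],[0,0,0.023],[0,0,0.023],[0,0,0.023],[0,0,0.023],[0,0,0.023],[0,0,0.023],[0,0,0.023]], fingers=[0,0,0,0,0,0,0.6,0.6,0.6,0.6], grip_force=12)

```text
t: 3.75
tool_pos: [502.9, -141.3, 46.6]
eef_rot: [-3.141, 0.001, 3.123]
wrist_force: [0.4, 1.8, 0.9]
grip_width: 60.6
grasp_force: 0.5
```

play_rows(offset=[[0,0,0],[0,0,0],[0,0,0]], dr=[[0,0,0],[0,0,0],[0,0,0]], fingers=[0.7,0.7,0.7], grip_force=12)

```text
t: 4.12
tool_pos: [502.9, -141.2, 46.5]
eef_rot: [-3.142, 0.0, 3.123]
wrist_force: [-1.4, 0.9, 6.4]
grip_width: 59.0
grasp_force: 12.0
```

play_rows(offset=[[0,0,-0.05],[0,0,-0.12],[0,0,-0.22],[0,0,-0.22],[0,0,-0.22]], dr=[[0,0,0],[0,0,0],[0,0,0],[0,0,0],[0,0,0]], fingers=[0.7,0.7,0.7,0.7,0.7])

```text
t: 4.75
tool_pos: [502.4, -141.1, 155.6]
eef_rot: [3.141, -0.0, 3.123]
wrist_force: [0.4, -0.1, -1.4]
grip_width: 58.9
grasp_force: 12.0
```

play_rows(offset=[[0,0.08,0],[0,0.2,0],[0,0.32,0],[0,0.44,0],[0,0.55,0],[0,0.62,0],[0,0.636,0],[0,0.636,0.06],[0,0.636,0.12],[0,0.636,0.16]], dr=[[0,0,0],[0,0,0],[0,0,0],[0,0,0],[0,0,0],[0,0,0],[0,0,0],[0,0,0],[0,0,0],[0,0,0]], fingers=[0.7,0.7,0.7,0.7,0.7,0.7,0.7,0.7,0.7,0.7])

```text
t: 6.0
tool_pos: [507.9, 175.6, 73.9]
eef_rot: [-3.141, -0.003, 3.122]
wrist_force: [-0.7, 0.4, -0.7]
grip_width: 58.9
grasp_force: 12.0
```

Run:
```python
from h import *
im=np.hstack([ctrl.get_image("wrist")[100:330,100:420],cv2.resize(ctrl.get_image("side")[120:235,180:340],(320,230))])
cv2.imwrite('pics/w2.png',im[:,:,::-1])
```

```text
(no output)
```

View pics/w2.png

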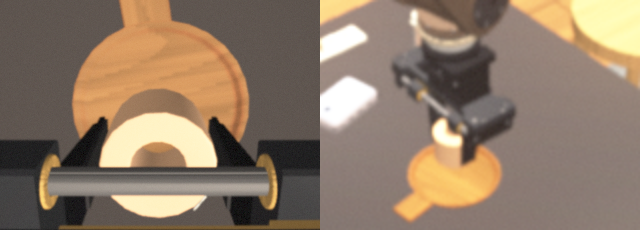

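The roll hangs upright over the dish, which spans x 73–248 in the left crop, and is centred side to side. I'll lower it.

play_rows(offset=[[0,0,0.05],[0,0,0.075],[0,0,0.084],[0,0,0.084],[0,0,0.084]], dr=[[0,0,0],[0,0,0],[0,0,0],[0,0,0],[0,0,0]], fingers=[0.7,0.7,0.7,0.7,0.7])

```text
t: 6.72
tool_pos: [509.0, 176.8, 34.8]
eef_rot: [3.141, 0.001, 3.123]
wrist_force: [-0.1, 0.7, -0.3]
grip_width: 58.9
grasp_force: 12.0
```

play_rows(offset=[[0,0,0.004],[0,0,0.006],[0,0,0.006]], dr=[[0,0,0],[0,0,0],[0,0,0]], fingers=[0.7,0.7,0.7])

```text
t: 7.1
tool_pos: [508.7, 176.8, 31.5]
eef_rot: [3.141, 0.0, 3.123]
wrist_force: [-1.2, -0.1, 5.3]
grip_width: 58.9
grasp_force: 12.0
```

Contact (5 N). Release and rise.

play_rows(offset=[[0,0,0],[0,0,0],[0,0,0],[0,0,0],[0,0,-0.05],[0,0,-0.15],[0,0,-0.27],[0,0,-0.36],[0,0,-0.4],[0,0,-0.4]], dr=[[0,0,0],[0,0,0],[0,0,0],[0,0,0],[0,0,0],[0,0,0],[0,0,0],[0,0,0],[0,0,0],[0,0,0]], fingers=[0.22,0.22,0.22,0.22,0.22,0.22,0.22,0.22,0.22,0.22])

```text
t: 8.35
tool_pos: [509.0, 176.8, 232.3]
eef_rot: [3.141, 0.003, 3.123]
wrist_force: [0.6, -0.3, -0.1]
grip_width: 74.1
grasp_force: 0.0
```

Run:
```python
from h import *
im=np.hstack([ctrl.get_image("wrist")[60:330,100:420],cv2.resize(ctrl.get_image("side")[120:255,180:340],(320,270))])
cv2.imwrite('pics/w3.png',im[:,:,::-1])
```

```text
(no output)
```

View pics/w3.png

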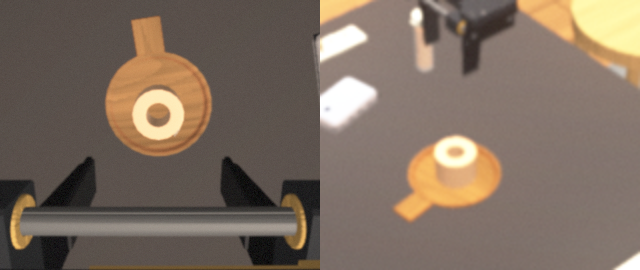

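The roll sits flat in the dish, centred at about (158,114) in the left crop. Now to the marker for a close view.

play_rows(offset=[[-0.167,-0.82,0],[-0.167,-0.82,0],[-0.167,-0.82,0],[-0.167,-0.82,0],[-0.167,-0.82,0],[-0.167,-0.82,0],[-0.167,-0.82,0.08],[-0.167,-0.82,0.16],[-0.167,-0.82,0.244],[-0.167,-0.82,0.244]], dr=[[0,0,0],[0,0,0],[0,0,0],[0,0,0],[0,0,0],[0,0,0],[0,0,0],[0,0,0],[0,0,0],[0,0,0]], fingers=[0,0,0,0,0,0,0,0,0,0])

```text
t: 9.7
tool_pos: [582.7, -234.0, 105.1]
eef_rot: [3.138, -0.007, 3.123]
wrist_force: [0.0, -0.9, 1.6]
grip_width: 95.0
grasp_force: 0.0
```

Run:
```python
from h import *
p=ctrl.camera_params("wrist");im=ctrl.get_image("wrist")
cv2.imwrite('pics/w4.png',im[:,:,::-1])
for n,lo,hi,z in(("red",(0,150,80),(6,255,255),13),("yel",(22,120,80),(35,255,255),15),("blue",(105,130,40),(130,255,255),67)):
    c,s=cen(mask(im,lo,hi,(0,0,512,262)));print(n,c,s,ray(p,[c],z)[0].round(1))
```

```text
red [254.97276265 186.90661479] [244 181  23  12 257] [ 571.8 -235.8   13. ]
yel [260.94642857 236.78571429] [253 235  16   5  56] [ 614.7 -231.7   15. ]
blue [318.05847374 223.66699703] [ 304  203   29   42 1009] [ 583.3 -194.6   67. ]
```

View pics/w4.png

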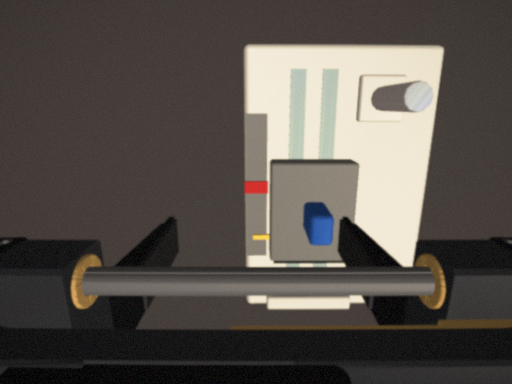

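The close view shows the red marker at (255,187), the pointer at (261,237), the block's top face around (320,230), and the post clear. Next I'll locate the block's top face.

Run:
```python
from h import *
p=ctrl.camera_params("wrist");im=ctrl.get_image("wrist")
m=mask(im,(105,130,40),(130,255,255),(300,195,340,262))
print([int(im[r,321][2]) for r in range(203,248)])
for t in(130,150,170):
    b=((m>0)&(im[:,:,2]>t)).astype('uint8');c,s=cen(b);x,y,w,h,_=s
    print(t,c,s,ray(p,[c,[c[0],y-.5],[c[0],y+h-.5],[x-.5,c[1]],[x+w-.5,c[1]]],67)[:,:2].round(1).tolist())
t=ctrl.camera_params("top");c,s=cen(mask(ctrl.get_image("top"),(105,130,40),(130,255,255),(370,140,400,170)));print(c,s)
```

```text
[76, 74, 72, 75, 74, 74, 73, 73, 81, 98, 112, 131, 142, 157, 169, 172, 172, 173, 173, 174, 172, 171, 172, 175, 173, 173, 174, 171, 173, 174, 173, 176, 176, 174, 177, 177, 175, 163, 150, 133, 124, 118, 122, 121, 121]
130 [322.00191939 227.29558541] [312 214  21  27 521] [[588.2, -191.9], [578.5, -192.3], [597.7, -191.6], [588.1, -198.9], [588.4, -184.9]]
150 [322.48614072 227.89978678] [313 215  20  26 469] [[588.7, -191.6], [579.2, -191.9], [597.8, -191.2], [588.5, -198.2], [588.8, -184.9]]
170 [324.09868421 228.17763158] [316 217  16  24 304] [[588.9, -190.5], [580.6, -190.8], [597.8, -190.2], [588.8, -196.2], [589.0, -185.6]]
[384. 157.] [384 154   1   7   7]
```

play_rows(offset=[[-0.01,0.05,0],[-0.01,0.086,0],[-0.01,0.086,0],[-0.01,0.086,0]], dr=[[0,0,0],[0,0,0],[0,0,0],[0,0,0]], fingers=[0.3,0.4,0.5,0.5])

```text
t: 10.35
tool_pos: [590.5, -192.2, 109.7]
eef_rot: [-3.141, 0.001, 3.124]
wrist_force: [-0.6, -1.0, -0.4]
grip_width: 60.4
grasp_force: 0.0
```

play_rows(offset=[[0.004,0.002,0.06],[0.004,0.002,0.1],[0.004,0.002,0.111],[0.004,0.002,0.111],[0.004,0.002,0.111],[0.004,0.002,0.111],[0.004,0.002,0.111],[0.004,0.002,0.111],[0.004,0.002,0.111],[0.004,0.002,0.111]], dr=[[0,0,0],[0,0,0],[0,0,0],[0,0,0],[0,0,0],[0,0,0],[0,0,0],[0,0,0],[0,0,0],[0,0,0]], fingers=[0.5,0.5,0.5,0.6,0.7,0.8,0.95,0.95,0.95,0.95], grip_force=8)

```text
t: 11.6
tool_pos: [588.6, -191.5, 54.1]
eef_rot: [-3.141, 0.001, 3.123]
wrist_force: [-1.9, -5.2, 2.3]
grip_width: 15.8
grasp_force: 8.0
```

play_rows(offset=[[0,-0.002,0],[0,-0.002,0],[0,-0.002,0],[0,-0.002,0]], dr=[[0,0,0],[0,0,0],[0,0,0],[0,0,0]], fingers=[1,1,1,1], grip_force=30)

```text
t: 12.1
tool_pos: [588.6, -191.6, 54.1]
eef_rot: [3.141, 0.001, 3.123]
wrist_force: [-0.4, 0.7, 5.5]
grip_width: 15.9
grasp_force: 30.0
```

play_rows(offset=[[0.02,0,0],[0.045,0,0],[0.07,0,0],[0.086,0,0],[0.086,0,0],[0.086,0,0],[0.086,0,0]], dr=[[0,0,0],[0,0,0],[0,0,0],[0,0,0],[0,0,0],[0,0,0],[0,0,0]], fingers=[1,1,1,1,1,1,1])

```text
t: 12.98
tool_pos: [546.7, -190.8, 54.1]
eef_rot: [-3.141, 0.003, 3.123]
wrist_force: [7.5, 2.3, 1.5]
grip_width: 16.0
grasp_force: 30.0
```

Run:
```python
from h import *
o=[]
for n,roi,k in(("wrist",(0,100,256,262),2),("side",(350,250,410,310),5),("top",(385,140,415,185),6)):
    p=ctrl.camera_params(n);im=ctrl.get_image(n)
    for q,lo,hi,z in(("red",(0,150,70),(6,255,255),13),("yel",(20,110,70),(36,255,255),15)):
        try: c,s=cen(mask(im,lo,hi,roi));print(n,q,c,s,ray(p,[c],z)[0].round(1))
        except Exception as e: print(n,q,'none')
    a,b,c,d=roi;o.append(cv2.resize(im[b:d,a:c],(260,300),interpolation=0))
cv2.imwrite('pics/w5.png',np.hstack(o)[:,:,::-1]);print(ctrl.observe()['tool_pos'])
```

```text
wrist red none
wrist yel none
side red [376.66666667 285.66666667] [376 285   2   2   3] [ 571.5 -240.7   13. ]
side yel [373.84615385 282.30769231] [372 280   5   5  13] [ 572.6 -230.5   15. ]
top red none
top yel none
[ 546.76901552 -190.81473701   54.12945035]
```

View pics/w5.png

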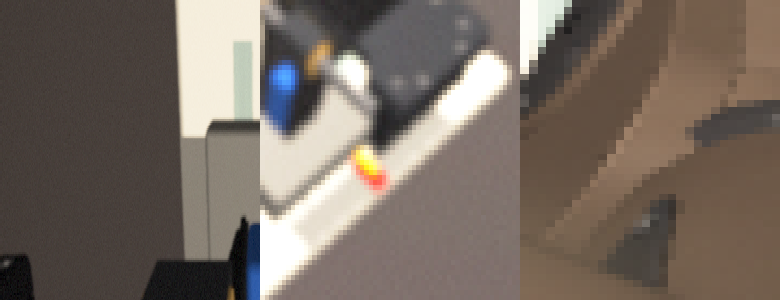

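Run:
```python
from h import *
p=ctrl.camera_params("side")
im0=cv2.imread('pics/side0.png')[:,:,::-1].copy();im1=np.mean([ctrl.get_image("side") for _ in range(4)],0).astype('uint8')
roi=(350,250,410,310)
R=np.array([[.9998,-.0185],[.0185,.9998]])
for n,im in(("0",im0),("1",im1)):
    for q,lo,hi in(("red",(0,120,70),(8,255,255)),("yel",(20,110,70),(36,255,255)),("warm",(0,90,70),(36,255,255))):
        m=mask(im,lo,hi,roi);n_,l,s,c=cv2.connectedComponentsWithStats(m)
        for i in range(1,n_):
            for z in(13,15):print(n,q,c[i].round(2),s[i][4],z,ray(p,[c[i]],z)[0].round(1))
# signed profile along strip (y=-236): hue colours
for n,im in(("0",im0),("1",im1)):
    for y in(-234,-240):
        xs=np.arange(560,586,2.);uv=proj(p,[[x,y-(x-572)*.0185,14] for x in xs]).astype('float32')
        v=cv2.remap(im,uv[:,0].reshape(1,-1),uv[:,1].reshape(1,-1),1)[0]
        print(n,y,[(int(x),*map(int,a)) for x,a in zip(xs,v)])
```

```text
0 red [375.   284.23] 26 13 [ 571.7 -235.3   13. ]
0 red [375.   284.23] 26 15 [ 570.3 -236.1   15. ]
0 yel [385.   273.08] 12 13 [ 616.3 -228.9   13. ]
0 yel [385.   273.08] 12 15 [ 614.8 -229.7   15. ]
0 warm [385.41 273.24] 17 13 [ 616.7 -229.9   13. ]
0 warm [385.41 273.24] 17 15 [ 615.3 -230.7   15. ]
0 warm [375.02 284.25] 40 13 [ 571.7 -235.4   13. ]
0 warm [375.02 284.25] 40 15 [ 570.3 -236.2   15. ]
1 red [376.44 285.89] 9 13 [ 570.6 -240.8   13. ]
1 red [376.44 285.89] 9 15 [ 569.2 -241.6   15. ]
1 yel [373.85 282.31] 13 13 [ 573.9 -229.7   13. ]
1 yel [373.85 282.31] 13 15 [ 572.6 -230.5   15. ]
1 warm [362.6  261.28] 25 13 [ 602.3 -168.1   13. ]
1 warm [362.6  261.28] 25 15 [ 600.9 -169.    15. ]
1 warm [374.48 283.6 ] 40 13 [ 572.2 -233.2   13. ]
1 warm [374.48 283.6 ] 40 15 [ 570.8 -234.    15. ]
0 -234 [(560, 210, 197, 180), (562, 214, 188, 172), (564, 227, 165, 150), (566, 243, 132, 119), (568, 251, 94, 81), (570, 255, 62, 48), (572, 255, 67, 56), (574, 254, 92, 81), (576, 249, 133, 120), (578, 238, 164, 150), (580, 223, 187, 173), (582, 215, 194, 178), (584, 208, 196
[... 173 characters left out ...]
, 98, 87), (576, 249, 135, 122), (578, 238, 165, 149), (580, 225, 187, 171), (582, 217, 197, 181), (584, 212, 199, 182)]
1 -234 [(560, 230, 222, 205), (562, 233, 214, 196), (564, 243, 189, 172), (566, 252, 158, 136), (568, 254, 155, 91), (570, 255, 186, 51), (572, 255, 229, 50), (574, 255, 248, 80), (576, 255, 248, 127), (578, 252, 236, 162), (580, 239, 219, 182), (582, 222, 206, 183), (584, 214, 201, 185)]
1 -240 [(560, 232, 221, 204), (562, 234, 211, 194), (564, 242, 184, 169), (566, 251, 145, 130), (568, 255, 109, 90), (570, 255, 111, 63), (572, 255, 117, 67), (574, 255, 138, 98), (576, 254, 166, 139), (578, 249, 190, 171), (580, 241, 213, 194), (582, 235, 221, 204), (584, 232, 223, 208)]
```

Side view: the yellow bar (374,282) lies over the red band, about 1 mm short of its middle. I'll nudge it 1 mm further.

play_rows(offset=[[0.002,0,0],[0.002,0,0],[0.002,0,0],[0.002,0,0],[0.002,0,0]], dr=[[0,0,0],[0,0,0],[0,0,0],[0,0,0],[0,0,0]], fingers=[1,1,1,1,1])

```text
t: 13.95
tool_pos: [545.8, -190.8, 54.1]
eef_rot: [-3.141, 0.003, 3.123]
wrist_force: [6.2, 3.2, 1.4]
grip_width: 15.6
grasp_force: 30.0
```

Run:
```python
from h import *
p=ctrl.camera_params("side");im=np.mean([ctrl.get_image("side") for _ in range(4)],0).astype('uint8')
roi=(350,250,410,310)
for q,lo,hi,z in(("red",(0,120,70),(8,255,255),13),("yel",(20,110,70),(36,255,255),15)):
    c,s=cen(mask(im,lo,hi,roi));print(q,c,s[4],ray(p,[c],z)[0].round(1))
print(ctrl.observe()['tool_pos'],ctrl.observe()['wrist_force'])
o=[cv2.resize(im[260:300,355:400],(450,400),interpolation=0),cv2.resize(im[180:230,210:280],(350,400))]
cv2.imwrite('pics/w6.png',np.hstack(o)[:,:,::-1])
```

```text
red [376.75 286.  ] 8 [ 570.9 -241.5   13. ]
yel [373.375 282.25 ] 16 [ 571.8 -229.6   15. ]
[ 545.77129335 -190.80500262   54.11745918] [7.14142452 3.15773013 2.28759405]
```

View pics/w6.png

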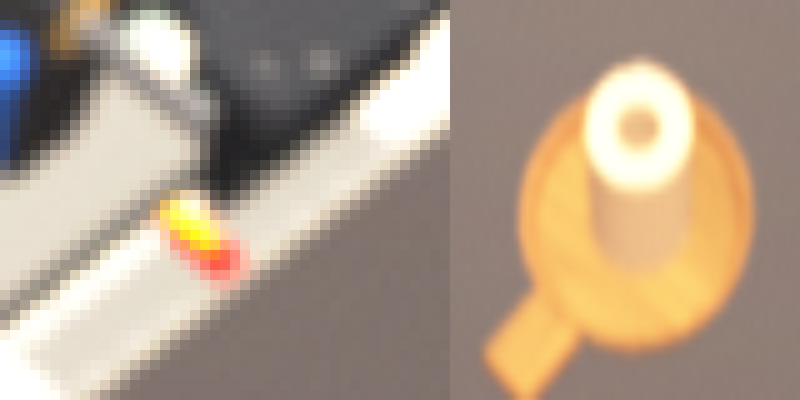

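The pointer at (373,282) now computes to x=571.8, against the marker's 571.7. The roll still stands flat in the dish. Handing in while holding the jaw.

```bash
python3 -c "
from plant import ctrl
print(ctrl.hand_in())"
```

```text
the job is handed in; nothing more can be done
None
```

The tape roll is lying flat in the spoon rest's dish, and I handed in with the gripper holding the jaw out about 43 mm, the pointer within about 1 mm of the red marker's middle by the side camera.

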